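Stand a fallen spray can up in its row by walking its top up the wire back

TASK

The spray can has fallen over on the stock shelf. In the gap in the row, lean it at a slant, about half-way up, with its cap on the wire back, then push its foot in along the shelf so that its top slides up the wires until it stands; finish by gently pressing it, upright, back against the wires and let go. Go easy, it is a pressurised can, and leave the other stock where it is.

Things in the scene. Friction and masses are not known exactly. Their poses are not given: they have to be found in the camera images.
- can_center (a point): centre (half-way up the axis) of the fallen spray can: a straight round grey steel can, 57 mm across and 190 mm long, then a white plastic cap 51 mm across; 240 mm in all. z of this point runs along the can from foot to cap: level at the start, the cap towards the wire back (within 0.2 rad of square to it), straight up when the can stands, this point then 120 mm above the deck.
- can: the same spray can as a whole: origin and axes as can_center. 0.3 to 0.52 kg, centre of mass about 110 mm from the foot. Lying, its axis is 28.5 mm above the deck. It rolls, and once raised 45 degrees or more from level, foot on the deck and cap on the wires (friction there about 0.25), it stays leaning by itself. A firm grip does not let it turn between the fingers.
- gap (a point): point on the top of the white shelf deck, in the middle of the gap in the row where the can belongs. The deck is level, 12 mm above the table, friction about 0.6. x of this point points level, square into the wire back; y along the back (left, seen from the front), z up. Wires pass 12.5 mm either side of it. The deck reaches 340 mm in front (-x), 300 mm to either side.
- frame: blue end uprights (270 mm high, 285 mm either side of the gap) with the wire back they carry: upright slick steel wires 5 mm thick, 25 mm apart, 266 mm high. Origin and axes as gap. The back hooks in at different depths: the front of its wires is 0 to 40 mm behind (+x of) gap; find it by touch or by eye. It does not give. Over 30 N on it dents the can.
- can2_center (a point): centre of another spray can of the same make, standing in the row beside the gap, about 150 mm to one side (either side) of it; 57 mm in diameter, 240 mm high. Leave alone.
- carton_center (a point): centre of a small brown carton, 56 x 60 x 130 mm high, standing about 150 mm to the other side of the gap. Leave alone.
- tub_center (a point): centre of a white tub with a black lid, 84 mm in diameter, 74 mm high, standing near the left end (+y) of the deck, about 235 mm from the middle. Leave alone.
Things that resemble listed ones, but are neither listed nor needed, are in the scene too. What is shaped like the can but purple or yellow is not meant.

How it is judged:
On the way, in this order (a step that is already met when the one before it is completed fails the run):
1. the can leans in the gap, tilted 25 to 70 degrees from upright, with its top resting on the wire back (contact force between can and frame above 0.5 N and angle between can_center's own z axis and vertical between 0.44 and 1.22 rad and y of can_center in the frame of gap between -0.05 and 0.05 m), for 0.1 s.
2. its top has slid up the wires, still touching them, to within 22 degrees of upright (contact force between can and frame above 0.1 N and angle between can_center's own z axis and vertical between 0.1 and 0.39 rad), for 0.05 s.
3. standing upright, it is pressed back against the wires (contact force between can and frame above 0.5 N and angle between can_center's own z axis and vertical below 0.06 rad), for 0.1 s.
At the end, for the whole second after the job is handed in: The can stands still and upright (within 3.4 degrees) on the shelf deck, in the gap (its axis within 40 mm of the gap's middle along the row), back at the wires where it was pressed (its axis between 35 mm in front of and 18 mm behind the gap point), and released (angle between can_center's own z axis and vertical below 0.06 rad and z of can_center in the frame of gap between 0.112 and 0.128 m and y of can_center in the frame of gap between -0.04 and 0.04 m and x of can_center in the frame of gap between -0.035 and 0.018 m and linear speed of can below 0.02 m/s); the robot touches nothing.
It fails at once if the can is pressed against the wire back with more than 30 N (contact force between can and frame above 30 N).
It fails at once if the can is dropped or flung (faster than 1 m/s) (linear speed of can above 1 m/s).
It fails at once if the standing can is moved by more than 15 mm or tipped (distance of can2_center from where it was at the start of the episode above 0.015 m).
It fails at once if the carton is moved by more than 15 mm or tipped (distance of carton_center from where it was at the start of the episode above 0.015 m).
It fails at once if the tub is moved by more than 15 mm or tipped (distance of tub_center from where it was at the start of the episode above 0.015 m).
It also fails if it takes over 70 s, if anything falls off the work surface, if the arm or the gripper's body presses on something with over 40 N, if the wrist force passes 120 N, or if a joint passes its speed limit or range.

ROBOT

A 6-joint arm with a two-finger parallel gripper is mounted at the origin on the work surface. World frame = base frame: x ahead of the robot, y to its left, z up, the work surface at z = 0. Lengths are in m, angles in rad, forces in N, time in s.
With the tool pointing down it reaches from about 0.3 to 0.85 m from the base axis. Payload 4.2 kg.
Tool frame: the origin (TCP) lies at the very end of the fingers, on their centre line; the grasp point (between the pads) lies 19 mm behind it; z points along the fingers, y is the line along which they close (so a half turn about z gives the same grasp; the last joint's range is limited). The gripper opens to 91 mm and grips with 3 to 60 N. Pads are 32 mm wide; open, the fingers measure 118 mm over their backs; the gripper's body (76 mm by 178 mm) begins 60 mm behind the grasp point.
Start: joints at [1.216, 0.32, 1.565, -0, 1.257, -0.02], TCP at [0.189, 0.543, 0.214] pointing down, gripper open.
Joint ranges: [-3.11, 3.11], [-0.84, 2.01], [0.21, 2.61], [-1.34, 4.49], [0.05, 2.63], [-2.56, 2.56]. Speed limits (rad/s): [2.57, 2.57, 3.14, 3.14, 3.14, 3.14].

INTERFACE

Orientations are given as [roll, pitch, yaw] about the fixed x, y, z axes, in that order (R = Rz(yaw) Ry(pitch) Rx(roll)).
In Python, from cell import arm gives the robot as it stands. The module is installed in compiled form; this text tells all that it offers.
- The arm moves only by the shell command python3 -m jog 'ROWS' [OPENING]. ROWS is JSON, a list that holds one entry, the list of rows, each a list of 4 numbers: the shift along the tool's x, y, z in mm, then the turn about the tool's z in degrees. In form: [[[dx, dy, dz, roll], ...]]. A call has 1 to 20 rows; each row is the pose to reach, as a shift and turn from the pose commanded when the call began, along the tool's axes at that moment; what a row does not reach only later rows make up. A row lasts 1/10 s, in which the tool goes at most 50 mm and 8.59 degrees, less where a joint would pass 70% of its speed; a pose out of reach is approached as far as the arm can. A call with a gripper value outside its range is refused whole. OPENING is the closure, from 0 (fully open) to 1 (shut), set as the call begins (- or left out, the last holds). The fingers move at their own pace and stop on an object; the grip force is fixed at half the most. Time passes only in rows, so rows that repeat a pose let the fingers close. It gives the time, the measured TCP pose, the force and the opening at its end, in the units of the state.
- arm.get_state(): the state, without advancing time (a new reading comes with each control period).
- arm.get_image(name): name is "scene" or "top" or "wrist"; returns the picture (400x640x3 uint8, red, green, blue); there is no depth.
- arm.get_calibration(name): a dict with "camera_matrix" (3x3 intrinsics, pixels), "distortion" ([k1, k2, p1, p2, k3] as OpenCV has them; the pictures are not rectified), "rvec" (rotation vector, rad) and "tvec" (3), from world to camera coordinates, as OpenCV has them; the wrist camera has in their place "tool_from_camera" (4x4, takes a point from camera to tool coordinates, whose origin is the TCP and whose axes are the flange's). Camera axes: x right, y down, z forward; pixel columns grow to the right and rows downward; lengths in m; the calibration is good to about 2 mm. A picture is of the moment at which its call begins: read the wrist's pose just before it. get_calibration takes no time and is no camera call.
- arm.job_done(): hands the job in, once; it reports no verdict.
Trained networks look in the newest picture that a camera, given by its name, has taken for a name from the list of things; names that differ only in an ending like _2 or _b are one class to them, and where a whole thing is asked for, a point or a joint stands for the part that bears it (a point fixed in the world has none). Each returns a list of dicts, best first, with "conf" (0 to 1); they miss things now and then, are a little off and sometimes report something else, mostly with a low value. They report only what shows in the picture. A call takes as long as a camera call. They do not tell look-alikes from the thing itself.
- arm.search_frame(camera, query): "centre" ([x, y, z] in m, in world coordinates, good to about 4 mm: the middle of the surface that is visible of it).
- arm.masks_of(camera, query): "pixels" (400x640 bool, what is visible of it).
The state is a dict: "time": time; "qpos": joint angles; "joint_vel": joint speeds; "effort": joint torques, N m; "ee_pos": TCP position; "tool_rot": TCP orientation; "contact_force": force on the tool from outside, world axes, zero at the start; "ft_torque": the same for the moment, N m; "opening": finger opening in m.
Only numpy, scipy, OpenCV 4.12 (cv2) and the standard library are available. Lean on these libraries where they do the work, as an engineer would, in place of code of your own. Each camera call takes 0.05 s, during which the arm holds its last target. There are 200 camera calls.

## Working session

There is one attempt and no reset: what is moved stays moved. The work goes in short steps, Python scripts to look and compute and a shell command to move; the robot and the scene stay as the last step left them, time stands still between calls to the robot, and variables do not carry over. Pictures are saved under pics/ and viewed, on a budget of 10 in all, crops included, one or two more only if the job needs it, and the job is handed in when it is done.

```bash
mkdir -p pics
cat > h.py <<'E'
import numpy as np,cv2
from cell import arm
def save(cam,name):
    im=arm.get_image(cam); cv2.imwrite('pics/'+name,im[:,:,::-1]); return im
def proj(cam,P):
    c=arm.get_calibration(cam)
    return cv2.projectPoints(np.float64(P).reshape(-1,1,3),np.array(c['rvec']),np.array(c['tvec']),np.array(c['camera_matrix']),np.array(c['distortion']))[0].reshape(-1,2)
def ray(cam,uv):
    c=arm.get_calibration(cam);R=cv2.Rodrigues(np.array(c['rvec']))[0]
    n=cv2.undistortPoints(np.float64(uv).reshape(-1,1,2),np.array(c['camera_matrix']),np.array(c['distortion'])).reshape(-1,2)
    return -R.T@np.array(c['tvec']).ravel(), np.c_[n,np.ones(len(n))]@R
def onz(cam,uv,z):
    o,d=ray(cam,uv); return o+d*((z-o[2])/d[:,2])[:,None]
E
python3 - <<'E'
from h import *
ims=[save(c,c+'0.png') for c in('scene','top')]
cv2.imwrite('pics/both.png',np.vstack(ims)[:,:,::-1])
print(arm.get_state())
for c in('scene','top'):
    for q in('can','can_center','gap','frame','can2_center','carton_center','tub_center'):
        try: print(c,q,[(round(r['conf'],2),np.round(r['centre'],3).tolist(),proj(c,r['centre'])[0].astype(int).tolist()) for r in arm.search_frame(c,q)])
        except Exception as e: print(c,q,e)
E
```

```text
{'time': 0.1, 'qpos': array([ 1.21601590e+00,  3.20237452e-01,  1.56551674e+00, -1.37020274e-05,
        1.25736418e+00, -2.00061790e-02]), 'joint_vel': array([-7.57606372e-05,  2.51499221e-05, -2.89011291e-03, -1.04731010e-03,
       -1.05966542e-03,  1.41713250e-03]), 'effort': array([-1.70293948e-03, -4.13331842e+01, -2.32513046e+01,  7.27938814e-02,
        4.21370845e-02, -4.36761377e-05]), 'ee_pos': array([0.18877979, 0.54268037, 0.21321453]), 'tool_rot': array([-3.14006698e+00, -1.74963409e-05,  2.80682262e+00]), 'contact_force': array([-0.73904739,  0.31060072, -0.01705889]), 'ft_torque': array([ 0.00870437, -0.00581176, -0.02651888]), 'opening': 0.09081795315304236}
scene can [(0.96, [0.55, -0.576, 0.048], [154, 255]), (0.92, [0.324, 0.375, 0.051], [447, 146]), (0.71, [0.625, 0.374, 0.051], [484, 222]), (0.56, [0.478, -0.108, 0.065], [313, 205])]
scene can_center [(0.77, [0.547, -0.574, 0.051], [154, 254]), (0.76, [0.482, -0.113, 0.059], [312, 207]), (0.69, [0.326, 0.374, 0.049], [447, 147]), (0.67, [0.623, 0.375, 0.05], [484, 221])]
scene gap [(0.64, [0.536, -0.129, 0.015],
[... 298 characters left out ...]
]
top can [(0.89, [0.469, -0.113, 0.064], [328, 208]), (0.82, [0.3, 0.376, 0.054], [165, 265]), (0.77, [0.608, 0.371, 0.053], [173, 166]), (0.76, [0.52, -0.571, 0.052], [476, 193])]
top can_center [(0.92, [0.516, -0.575, 0.051], [477, 194]), (0.86, [0.299, 0.381, 0.05], [164, 265]), (0.79, [0.47, -0.107, 0.066], [326, 208]), (0.75, [0.602, 0.369, 0.053], [174, 167])]
top gap [(0.69, [0.468, -0.127, 0.011], [332, 212])]
top frame [(0.94, [0.661, -0.123, 0.156], [332, 139])]
top can2_center [(0.88, [0.548, -0.27, 0.203], [385, 171])]
top carton_center [(0.87, [0.612, 0.02, 0.143], [283, 156]), (0.43, [0.466, -0.126, 0.012], [332, 213])]
top tub_center [(0.8, [0.497, 0.126, 0.085], [249, 198])]
```

View pics/both.png

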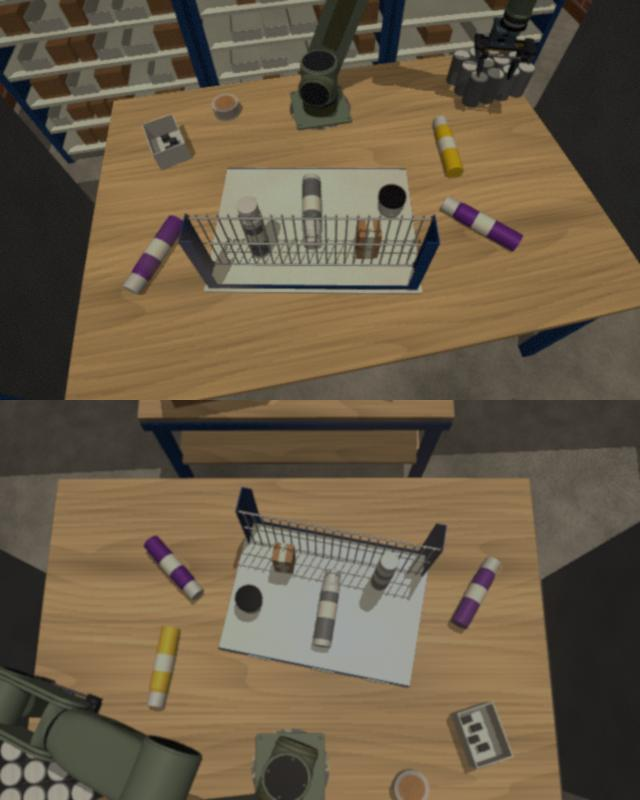

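Candidates for the fallen can (top view): grey lying can (327,208); purple (173,167) and (476,193); yellow (165,265); grey standing can2 (385,171). By the description it is the grey lying one at (327,208). I'll check it in a close crop.

Run:
```python
from h import *
t=cv2.imread('pics/top0.png')
cv2.imwrite('pics/crop1.png',cv2.resize(t[80:300,205:455],None,fx=2.7,fy=2.7,interpolation=cv2.INTER_CUBIC))
# deck mask from top
arm.get_image('top')
for q in('can_center','gap','frame'):
    for r in arm.masks_of('top',q):
        p=np.argwhere(r['pixels'])[:,::-1].astype(float)
        c,(w,h),a=cv2.minAreaRect(p.astype(np.float32))
        b=cv2.boxPoints((c,(w,h),a))
        print(q,round(r['conf'],2),len(p),p.mean(0).round(1),b.round(0).tolist())
        if q=='can_center' and abs(p.mean(0)-[327,208]).max()<15:
            W=onz('top',p,0.05); m=W.mean(0); u=np.linalg.svd(W[:,:2]-m[:2],full_matrices=False)[2][0]
            s=(W[:,:2]-m[:2])@u; print('can',m,u,s.min(),s.max(),np.arctan2(u[1],u[0]))
```

```text
can_center 0.89 1388 [173.2 167.7] [[140.0, 145.0], [155.0, 132.0], [206.0, 192.0], [192.0, 204.0]]
can_center 0.8 1523 [162.9 266.4] [[146.0, 305.0], [161.0, 225.0], [180.0, 228.0], [165.0, 309.0]]
can_center 0.78 1419 [326.9 208.9] [[312.0, 245.0], [323.0, 167.0], [342.0, 170.0], [331.0, 248.0]]
can [ 0.47305233 -0.10848455  0.05      ] [-0.98862146  0.15042474] -0.12830658059719394 0.11897456990262444 2.9905947693025445
can_center 0.72 1454 [475.3 193.3] [[449.0, 222.0], [484.0, 153.0], [502.0, 162.0], [467.0, 231.0]]
gap 0.81 21093 [327.6 208.1] [[217.0, 250.0], [243.0, 119.0], [435.0, 157.0], [409.0, 288.0]]
frame 0.36 1443 [326.9 208.8] [[311.0, 245.0], [324.0, 167.0], [343.0, 171.0], [331.0, 248.0]]
```

View pics/crop1.png

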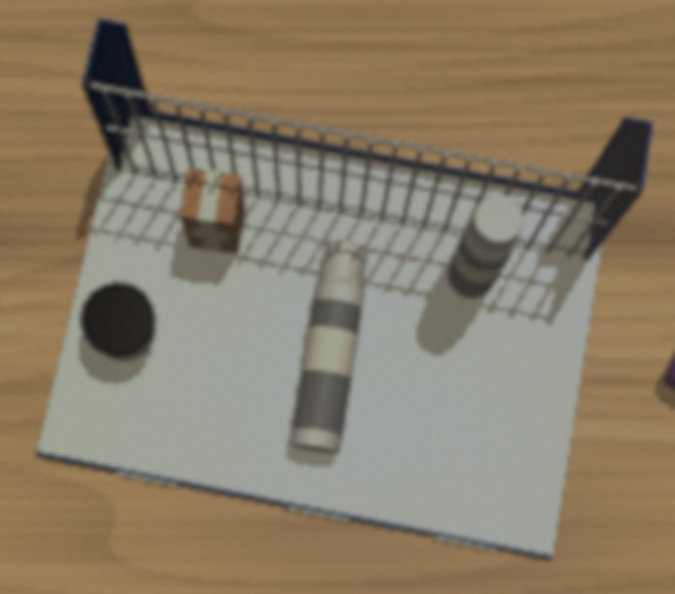

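The crop confirms it: grey can lying with its cap (crop 344,258) toward the wires and its foot at crop (317,440). Deck front corners are at (38,454) and (552,557), and the top rail runs (95,85)–(635,186). Next I'll get the geometry.

Run:
```python
from h import *
U=lambda *p: np.array(p,float)/2.7+[205,80]
F=onz('top',U((38,454),(552,557)),0.012); print('front',F, np.linalg.norm(F[0]-F[1]))
S=onz('top',U((600,255),(90,235)),0.012); print('sides',S)
y=(F[0]-F[1]);y/=np.linalg.norm(y); x=np.array([y[1],-y[0],0]); yaw=np.arctan2(x[1],x[0])
m=F.mean(0); g=m+0.34*x; print('yaw',yaw,'gap',g)
R=np.c_[x,y,[0,0,1]]
rail=onz('top',U((95,85),(635,186)),0.275); print('rail in gap', (rail-g)@R)
# rail in scene image: top wires row
cap=onz('top',U((344,258),(317,440)),0.045); print('can ends approx',cap,(cap-g)@R)
for n,p in dict(can=(0.473,-.1085,.05),can2=(.548,-.27,.203),carton=(.612,.02,.143),tub=(.497,.126,.085)).items(): print(n,((np.array(p)-g)@R).round(3))
s=cv2.imread('pics/scene0.png'); cv2.imwrite('pics/crop2.png',cv2.resize(s[160:300,170:450],None,fx=2.8,fy=2.8,interpolation=cv2.INTER_CUBIC))
```

```text
front [[ 0.35587019  0.22532441  0.012     ]
 [ 0.23972753 -0.35937655  0.012     ]] 0.5961244232564835
sides [[ 0.59201202 -0.43036499  0.012     ]
 [ 0.61674848  0.17461555  0.012     ]]
yaw -0.19608368671962473 gap [ 0.63128348 -0.13326812  0.012     ]
rail in gap [[ 0.01539621  0.27377459  0.263     ]
 [ 0.01549032 -0.27870956  0.263     ]]
can ends approx [[ 0.57952144 -0.12619551  0.045     ]
 [ 0.36792584 -0.0944565   0.045     ]] [[-0.05214808 -0.0031477   0.033     ]
 [-0.2658726  -0.01324197  0.033     ]]
can [-0.16  -0.007  0.038]
can2 [-0.055 -0.15   0.191]
carton [-0.049  0.147  0.131]
tub [-0.182  0.228  0.073]
```

View pics/crop2.png

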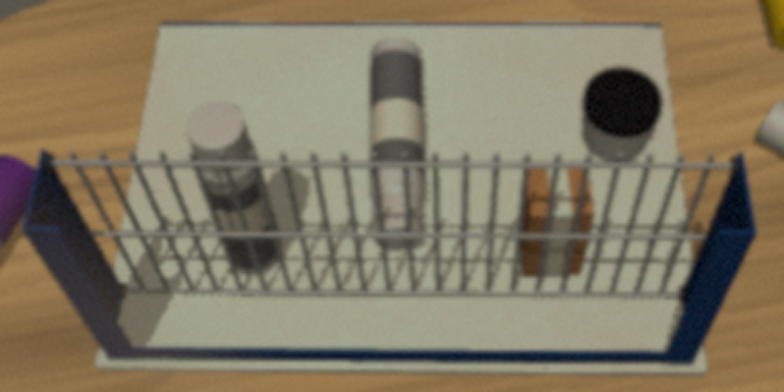

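The view from behind shows the same grey can lying between can2 (crop 230,190) and the carton (550,220), with the cap near the wires. The back sits about 15 mm behind the gap point. Since the tool stays pointing down, the plan is:
1. Grip loosely near the cap so the can pivots as it is lifted.
2. Firm up the grip, set the cap on the wires, release.
3. Push the foot in with the fingers.

First I'll move above the can.

```bash
python3 -m jog '[[[0,0,-50,0],[0,0,-100,0],[-20,-20,-120,-2],[-55,-55,-120,-4],[-90,-90,-120,-6],[-125,-125,-120,-8],[-160,-160,-120,-10.5],[-195,-195,-120,-10.5],[-230,-230,-120,-10.5],[-265,-265,-120,-10.5],[-300,-300,-120,-10.5],[-335,-335,-120,-10.5],[-370,-370,-120,-10.5],[-405,-405,-120,-10.5],[-440,-440,-120,-10.5],[-475,-480,-120,-10.5],[-505,-510,-120,-10.5],[-510,-515,-120,-10.5],[-510,-515,-120,-10.5]]]'
python3 - <<'E'
from h import *
from scipy.spatial.transform import Rotation as Ro
s=arm.get_state(); im=save('wrist','w1.png'); c=arm.get_calibration('wrist')
cv2.imwrite('pics/both.png',im[:,:,::-1])
print(s['ee_pos'],s['tool_rot'],np.array(c['tool_from_camera']).round(3).tolist())
T=np.eye(4);T[:3,:3]=Ro.from_euler('xyz',s['tool_rot']).as_matrix();T[:3,3]=s['ee_pos'];T=T@np.array(c['tool_from_camera'])
for r in arm.masks_of('wrist','can_center'):
    p=np.argwhere(r['pixels'])[:,::-1].astype(float)
    n=cv2.undistortPoints(p.reshape(-1,1,2),np.array(c['camera_matrix']),np.array(c['distortion'])).reshape(-1,2)
    d=np.c_[n,np.ones(len(n))]@T[:3,:3].T; o=T[:3,3]
    W=o+d*((0.0405-o[2])/d[:,2])[:,None]; m=W.mean(0)
    u=np.linalg.svd(W[:,:2]-m[:2],full_matrices=False)[2][0]; u*=np.sign(u[0]); q=(W[:,:2]-m[:2])@u
    print(round(r['conf'],2),p.min(0),p.max(0),m.round(4),u.round(4),q.min().round(4),q.max().round(4), 'ends',(m[:2]+u*q.min()).round(4),(m[:2]+u*q.max()).round(4),'cam',o.round(3))
E
```

```text
time: 2.9
ee_pos: [0.5016, -0.1118, 0.3333]
tool_rot: [3.141, -0.001, 2.988]
contact_force: [-0.1, 0.3, 0.4]
opening: 0.0907
[ 0.50158362 -0.1118301   0.33334471] [ 3.14098175e+00 -1.21971844e-03  2.98759154e+00] [[-0.001, -0.969, -0.247, 0.07], [1.0, -0.001, 0.0, -0.001], [-0.0, -0.247, 0.969, -0.17], [0.0, 0.0, 0.0, 1.0]]
0.89 [ 44. 158.] [ 98. 239.] [ 0.4774 -0.5418  0.0405] [ 0.7523 -0.6588] -0.077 0.1029 ends [ 0.4195 -0.4911] [ 0.5548 -0.6096] cam [ 0.432 -0.102  0.504]
0.66 [545. 134.] [639. 240.] [0.5991 0.3559 0.0405] [0.7497 0.6617] -0.1199 0.1487 ends [0.5093 0.2765] [0.7106 0.4542] cam [ 0.432 -0.102  0.504]
```

View pics/w1.png

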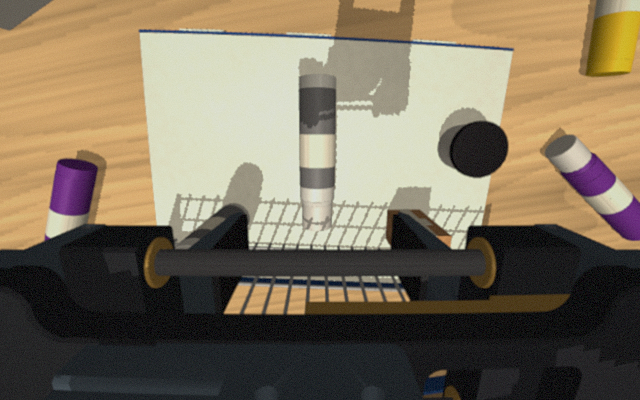

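The wrist view shows the can running from its foot (318,73) to the cap tip (316,229), with the cap starting around row 188. The axis is well aligned with the image vertical. I'll convert these to positions.

Run:
```python
from h import *
from scipy.spatial.transform import Rotation as Ro
s=arm.get_state(); c=arm.get_calibration('wrist')
T=np.eye(4);T[:3,:3]=Ro.from_euler('xyz',s['tool_rot']).as_matrix();T[:3,3]=s['ee_pos'];T=T@np.array(c['tool_from_camera'])
def w(uv,z):
    n=cv2.undistortPoints(np.float64(uv).reshape(-1,1,2),np.array(c['camera_matrix']),np.array(c['distortion']))[0,0]
    d=T[:3,:3]@[*n,1];o=T[:3,3];return (o+d*(z-o[2])/d[2]).round(4)
for n,uv,z in [('foot',(318,73),.06),('foot',(318,73),.05),('Lf',(299,100),.0405),('Rf',(336,100),.0405),('L2',(299,185),.0405),('R2',(335,185),.0405),('shoulder',(317,188),.0675),('tip',(316,229),.055),('tip',(316,229),.0405)]: print(n,w(uv,z))
im=cv2.imread('pics/w1.png').astype(int).sum(2)
print(im[66:90,318].tolist()); print(im[165:235:2,316].tolist())
```

```text
foot [ 0.3565 -0.0904  0.06  ]
foot [ 0.3548 -0.0902  0.05  ]
Lf [ 0.3875 -0.125   0.0405]
Rf [ 0.3962 -0.0684  0.0405]
L2 [ 0.5198 -0.1475  0.0405]
R2 [ 0.5289 -0.0886  0.0405]
shoulder [ 0.5237 -0.1178  0.0675]
tip [ 0.5952 -0.1306  0.055 ]
tip [ 0.6005 -0.1316  0.0405]
[437, 448, 455, 442, 455, 447, 443, 431, 405, 422, 405, 414, 424, 427, 406, 419, 429, 425, 416, 424, 410, 308, 239, 251]
[637, 614, 382, 391, 392, 391, 390, 387, 399, 386, 393, 376, 594, 661, 653, 660, 644, 654, 622, 567, 605, 623, 647, 653, 653, 652, 643, 655, 611, 392, 587, 650, 654, 535, 450]
```

```bash
python3 -m jog '[[[-15,0,-0,0],[-35,-2,0,0],[-52,-2,20,0],[-52,-2,55,0],[-52,-2,95,0],[-52,-2,135,0],[-52,-2,175,0],[-52,-2,210,0],[-52,-2,240,0],[-52,-2,265,0],[-52,-2,285,0],[-52,-2,300,0],[-52,-2,308,0],[-52,-2,311,0],[-52,-2,311,0]]]'
python3 -m jog '[[[0,0,0,0],[0,0,0,0],[0,0,0,0],[0,0,0,0],[0,0,0,0],[0,0,0,0]]]' 0.38
```

```text
time: 4.5
ee_pos: [0.5527, -0.12, 0.0234]
tool_rot: [3.141, 0.001, 2.991]
contact_force: [1.0, -0.7, 0.1]
opening: 0.0914
time: 5.1
ee_pos: [0.5527, -0.1208, 0.0231]
tool_rot: [3.141, 0.001, 2.99]
contact_force: [0.6, 0.7, 2.1]
opening: 0.0566
```

```bash
python3 -m jog '[[[0,0,-5,0],[0,0,-10,0],[0,0,-15,0],[0,0,-20,0],[0,0,-25,0],[0,0,-30,0],[0,0,-30,0]]]'
python3 - <<'E'
from h import *
s=arm.get_state(); print(s['contact_force'],s['ft_torque'],s['opening'])
a=save('scene','s2.png')[150:290,200:430]; b=save('wrist','w2.png')
E
```

```text
time: 5.8
ee_pos: [0.5532, -0.1208, 0.0538]
tool_rot: [-3.142, 0.002, 2.99]
contact_force: [0.4, -0.8, -3.1]
opening: 0.0565
[ 0.38832681 -0.82771178 -3.12838066] [ 0.05984754 -0.07661548 -0.00307451] 0.05649988335574999
```

Run:
```python
import cv2,numpy as np
a=cv2.imread('pics/s2.png')[140:300,190:430]; b=cv2.imread('pics/w2.png')[0:300,100:540]
a=cv2.resize(a,(440,293)); cv2.imwrite('pics/v2.png',np.vstack([a,b]))
```

```text
(no output)
```

View pics/v2.png

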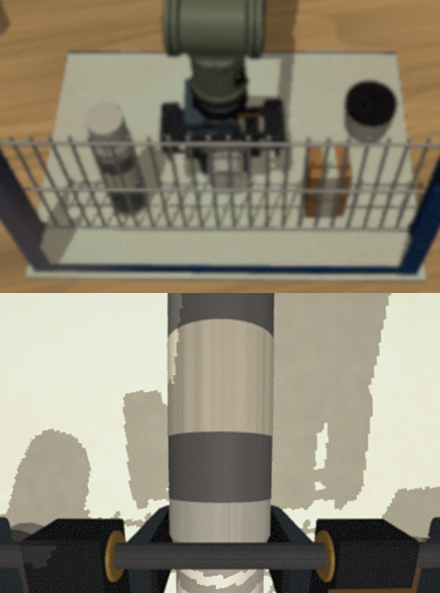

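The views show the can gripped at the steel/cap edge with the neighbours untouched. The small moment and partial weight suggest it is pivoting. I'll go on lifting along the arc about the foot.

```bash
python3 -m jog '[[[3,0,-10,0],[7,0,-20,0],[11,0,-29,0],[15,0,-37,0],[19,0,-44,0],[24,0,-52,0],[29,0,-59,0],[34,0,-66,0],[40,0,-73,0],[46,0,-80,0],[52,0,-86,0],[58,0,-92,0],[65,0,-98,0],[72,0,-103,0],[79,0,-108,0],[87,0,-113,0],[87,0,-113,0]]]'
python3 - <<'E'
from h import *
s=arm.get_state(); print(s['contact_force'],s['ft_torque'],s['opening'])
a=save('top','t3.png')[90:290,200:450]; b=save('scene','s3.png')[130:300,190:440]
cv2.imwrite('pics/v3.png',np.vstack([cv2.resize(a,(500,340)),cv2.resize(b,(500,260))])[:,:,::-1][:600])
E
```

```text
time: 7.6
ee_pos: [0.4657, -0.1075, 0.1666]
tool_rot: [3.142, 0.001, 2.99]
contact_force: [-0.2, 0.1, -3.1]
opening: 0.057
[-0.19924382  0.14578864 -3.08081451] [-0.01387831 -0.03561139  0.06382636] 0.05695488597285017
```

View pics/v3.png

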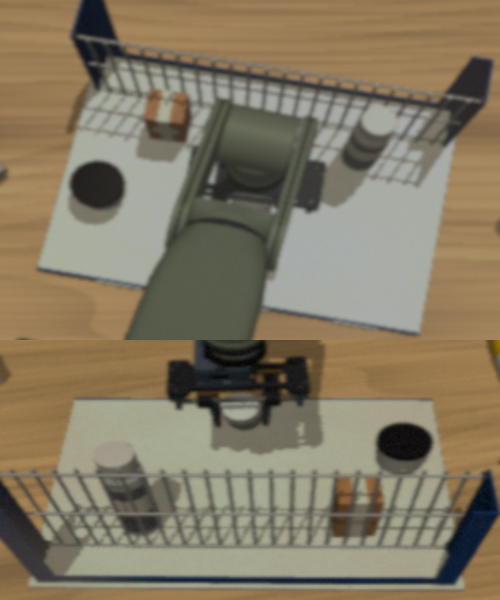

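Run:
```python
from h import *
save('wrist','w3.png')
```

```text
(no output)
```

View pics/w3.png

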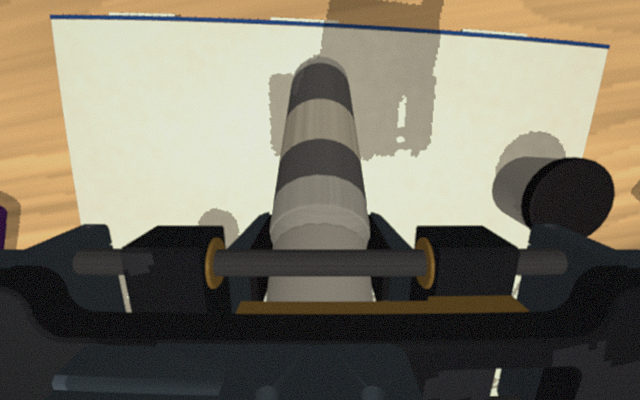

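The can is tilted as planned: its foot is far away at (320,63) and still on the deck, with the cap between the fingers. Next I'll drag it toward the wires while keeping the loose pivot grip.

```bash
python3 -m jog '[[[-4,0,-1,0.5],[-10,0,-3,1],[-17,0,-4,1.5],[-24,0,-5,2],[-31,0,-6,2.5],[-38,0,-6,2.5],[-45,0,-6,2.5],[-52,0,-6,2.5],[-59,0,-6,2.5],[-66,0,-6,2.5],[-73,0,-6,2.5],[-80,0,-6,2.5],[-87,0,-6,2.5],[-94,0,-6,2.5],[-101,0,-6,2.5],[-107,0,-6,2.5],[-112,0,-6,2.5],[-116,0,-6,2.5],[-118,0,-6,2.5],[-118,0,-6,2.5]]]'
python3 - <<'E'
from h import *
s=arm.get_state(); print(s['contact_force'],s['ft_torque'],s['opening'])
a=save('wrist','w4.png')[0:320]; b=save('scene','s4.png')[130:300,190:440]
cv2.imwrite('pics/v4.png',np.vstack([cv2.resize(a,(500,250)),cv2.resize(b,(500,340))])[:,:,::-1])
E
```

```text
time: 9.75
ee_pos: [0.5834, -0.1254, 0.1719]
tool_rot: [3.141, 0.0, 2.946]
contact_force: [0.0, -0.4, -4.2]
opening: 0.0571
[ 0.04283276 -0.44648394 -4.20790733] [ 0.02092693 -0.06926798 -0.03566915] 0.05708312506890527
```

View pics/v4.png

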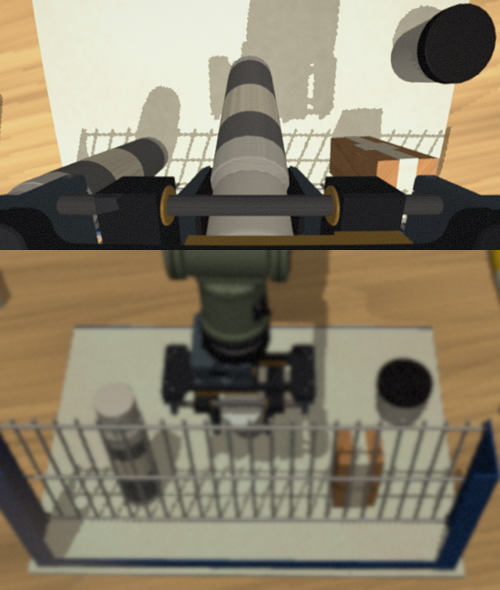

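The can trails as intended, and the neighbours are clear. Next is a slow approach to touch.

```bash
python3 -m jog '[[[-2,0,0,0],[-4,0,0,0],[-6,0,0,0],[-8,0,0,0],[-10,0,0,0],[-10,0,0,0]]]'; python3 -m jog '[[[-2,0,0,0],[-4,0,0,0],[-6,0,0,0],[-6,0,0,0]]]'
```

```text
time: 10.45
ee_pos: [0.5933, -0.1274, 0.1719]
tool_rot: [3.141, 0.0, 2.946]
contact_force: [-0.6, 0.4, -3.7]
opening: 0.0564
time: 10.85
ee_pos: [0.5992, -0.1286, 0.1719]
tool_rot: [3.142, 0.0, 2.946]
contact_force: [-0.7, 0.2, -3.8]
opening: 0.0568
```

```bash
for i in 1 2; do python3 -m jog '[[[-1,0,0,0],[-2,0,0,0],[-3,0,0,0],[-3,0,0,0]]]'|grep -v rot;done
```

```text
time: 11.25
ee_pos: [0.6019, -0.1291, 0.1719]
contact_force: [-0.8, 0.3, -3.2]
opening: 0.0567
time: 11.65
ee_pos: [0.6026, -0.1292, 0.172]
contact_force: [-7.4, 1.8, -0.6]
opening: 0.0565
```

Contact made. I'll ease off slightly and open.

```bash
python3 -m jog '[[[1,0,0,0],[2,0,0,0],[2,0,0,0]]]'|grep -v rot
python3 - <<'E'
from cell import arm
s=arm.get_state();print(s['contact_force'],s['ft_torque'])
E
python3 -m jog '[[[0,0,0,0],[0,0,0,0],[0,0,0,0],[0,0,0,0]]]' 0.25;python3 - <<'E'
from h import *
a=save('wrist','w5.png')[0:320]; b=save('scene','s5.png')[130:300,190:440]
cv2.imwrite('pics/v5.png',np.vstack([cv2.resize(a,(500,250)),cv2.resize(b,(500,340))])[:,:,::-1])
E
```

```text
time: 11.95
ee_pos: [0.6029, -0.1293, 0.172]
contact_force: [-1.6, 0.7, -3.0]
opening: 0.0563
[-1.59856913  0.72768291 -2.96667823] [ 0.04257071  0.07253447 -0.0157899 ]
time: 12.35
ee_pos: [0.6031, -0.1294, 0.1724]
tool_rot: [-3.141, 0.001, 2.946]
contact_force: [-1.3, 0.4, 0.2]
opening: 0.0685
```

View pics/v5.png

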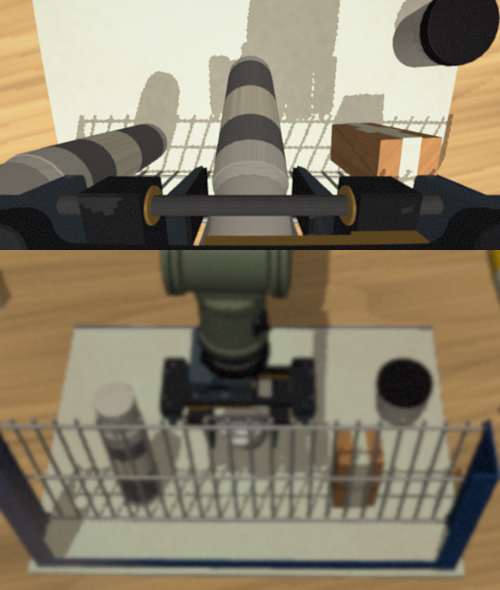

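The can now leans on the wires by itself: tool z-load is back to about 0, and the foot is centred at (250,62) in the wrist view. I'll open fully, back off, go up, and come down behind the foot with the fingers partly closed as a cradle.

```bash
python3 -m jog '[[[2,0,0,0],[4,0,0,0],[4,0,-5,0],[4,0,-20,0],[4,0,-40,0],[4,0,-60,0],[4,0,-80,0],[4,0,-100,0],[4,0,-110,0]]]' 0|grep -v rot; python3 -m jog '[[[20,0,0,0],[50,0,0,0],[85,0,0,0],[120,0,0,0],[150,0,0,0],[170,0,0,0],[172,0,10,0],[172,0,40,0],[172,0,80,0],[172,0,120,0],[172,0,160,0],[172,0,200,0],[172,0,230,0],[172,0,250,0],[172,0,260,0],[172,0,264,0],[172,0,264,0]]]' 0.67
python3 - <<'E'
from h import *
b=save('scene','s6.png')[130:300,190:440];a=save('wrist','w6.png')[0:320];
cv2.imwrite('pics/v6.png',np.vstack([cv2.resize(a,(500,250)),cv2.resize(b,(500,340))])[:,:,::-1])
E
```

```text
time: 13.35
ee_pos: [0.5997, -0.1288, 0.2844]
contact_force: [0.2, 0.4, 1.3]
opening: 0.0914
time: 15.05
ee_pos: [0.4306, -0.0952, 0.0178]
tool_rot: [3.141, 0.0, 2.946]
contact_force: [-0.5, 0.6, 0.5]
opening: 0.0304
```

View pics/v6.png

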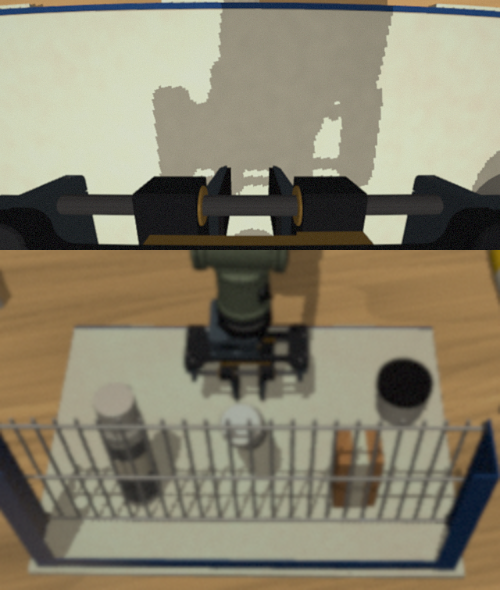

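Run:
```python
from h import *
g=np.array([.6313,-.1333,.012]);x=np.array([np.cos(.196),-np.sin(.196),0]);y=np.array([-x[1],x[0],0])
W=lambda a,b,c:g+a*x+b*y+[0,0,c]
for al in(40,50,54,60,70,80,90):
    a=np.radians(al);d=np.array([np.cos(a),np.sin(a)]);n=np.array([-d[1],d[0]])
    P=np.array([.0155-.24*d[0]+.003*d[1],0])
    f=P+.0285*n;c=f+.24*d
    print(al,[((proj('scene',W(q[0],0,q[1]))[0]-[190,130])*2).round().tolist() for q in(f,c)])
print([((proj('scene',W(-.013,0,z))[0]-[190,130])*2).round().tolist() for z in (0,.24)])
```

```text
40 [[251.0, 146.0], [244.0, 199.0]]
50 [[251.0, 161.0], [243.0, 186.0]]
54 [[250.0, 169.0], [243.0, 182.0]]
60 [[250.0, 180.0], [242.0, 176.0]]
70 [[250.0, 203.0], [242.0, 169.0]]
80 [[249.0, 228.0], [242.0, 165.0]]
90 [[249.0, 255.0], [242.0, 165.0]]
[[249.0, 253.0], [242.0, 163.0]]
```

The cap at (240,425) matches a lean of about 60° elevation; the streak below it is its shadow. Now I'll push the foot slowly.

```bash
python3 -m jog '[[[-5,0,0,0],[-10,0,0,0],[-15,0,0,0],[-20,0,0,0],[-25,0,0,0],[-29,0,0,0],[-32,0,0,0],[-35,0,0,0],[-38,0,0,0],[-41,0,0,0],[-44,0,0,0],[-47,0,0,0],[-50,0,0,0]]]'|grep -v rot; python3 -m jog '[[[-3,0,0,0],[-6,0,0,0],[-9,0,0,0],[-12,0,0,0]]]'|grep -v rot
python3 - <<'E'
from h import *
b=save('scene','s7.png')[130:300,190:440];a=save('wrist','w7.png')[0:320];
cv2.imwrite('pics/v7.png',np.vstack([cv2.resize(a,(500,250)),cv2.resize(b,(500,340))])[:,:,::-1])
E
```

```text
time: 16.45
ee_pos: [0.4774, -0.1044, 0.0172]
contact_force: [-3.3, 1.7, -3.3]
opening: 0.0302
time: 16.85
ee_pos: [0.4912, -0.1072, 0.0178]
contact_force: [-3.3, 0.8, -1.9]
opening: 0.0301
```

View pics/v7.png

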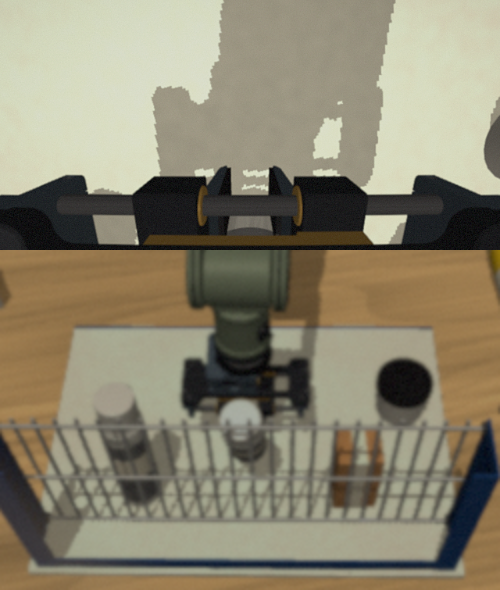

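The push is working: the can is at about 70° elevation (cap 240,415; foot near 250,460) with gentle forces. I'll continue in small steps.

```bash
for i in 1 2 3 4 5; do python3 -m jog '[[[-2,0,0,0],[-4,0,0,0],[-4,0,0,0]]]'|grep -v rot|tr '\n' ' ';echo; done
python3 - <<'E'
from h import *
b=save('scene','s8.png')[130:300,190:440];a=save('wrist','w8.png')[0:320];
cv2.imwrite('pics/v8.png',np.vstack([cv2.resize(a,(500,250)),cv2.resize(b,(500,340))])[:,:,::-1])
E
```

```text
time: 17.25 ee_pos: [0.4953, -0.108, 0.018] contact_force: [-2.2, -0.1, -2.0] opening: 0.0303 
time: 17.55 ee_pos: [0.4993, -0.1088, 0.018] contact_force: [-1.9, 0.7, -2.4] opening: 0.0301 
time: 17.85 ee_pos: [0.5033, -0.1096, 0.018] contact_force: [-2.3, 0.9, -1.4] opening: 0.0305 
time: 18.15 ee_pos: [0.5072, -0.1104, 0.018] contact_force: [-1.5, 0.3, -2.3] opening: 0.0301 
time: 18.45 ee_pos: [0.5111, -0.1111, 0.018] contact_force: [-1.5, 0.5, -2.1] opening: 0.0301
```

View pics/v8.png

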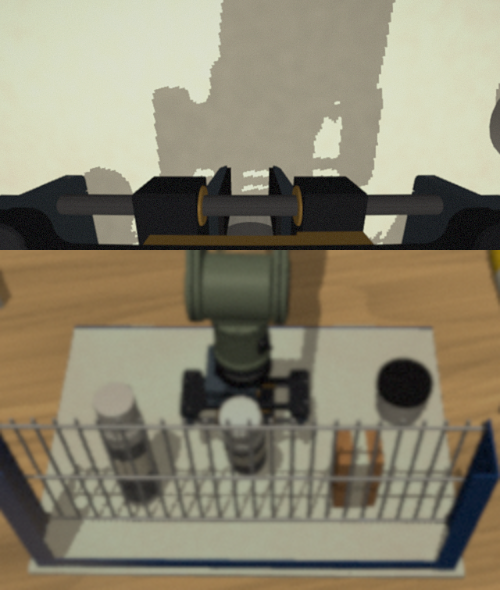

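Forces are only about 2 N and the can is at roughly 74–76°. I'll keep going past the balance point.

```bash
for i in 1 2 3 4 5 6; do python3 -m jog '[[[-1.5,0,0,0],[-3,0,0,0],[-3,0,0,0]]]'|grep -v rot|tr '\n' ' ';echo; done
python3 - <<'E'
from h import *
b=save('scene','s9.png')[130:300,190:440];a=save('wrist','w9.png')[0:320];
cv2.imwrite('pics/v9.png',np.vstack([cv2.resize(a,(500,250)),cv2.resize(b,(500,340))])[:,:,::-1])
E
```

```text
time: 18.85 ee_pos: [0.5138, -0.1117, 0.0179] contact_force: [-3.4, 1.5, -2.4] opening: 0.0297 
time: 19.15 ee_pos: [0.5168, -0.1123, 0.0179] contact_force: [-2.0, -0.4, -2.3] opening: 0.0299 
time: 19.45 ee_pos: [0.5198, -0.1129, 0.018] contact_force: [-0.7, 0.3, -2.3] opening: 0.0302 
time: 19.75 ee_pos: [0.522, -0.1133, 0.0178] contact_force: [-5.1, 1.0, -2.5] opening: 0.0302 
time: 20.05 ee_pos: [0.5251, -0.1139, 0.0179] contact_force: [-4.7, 0.9, -1.5] opening: 0.0304 
time: 20.35 ee_pos: [0.5284, -0.1146, 0.018] contact_force: [-3.8, 1.9, -1.7] opening: 0.0299
```

View pics/v9.png

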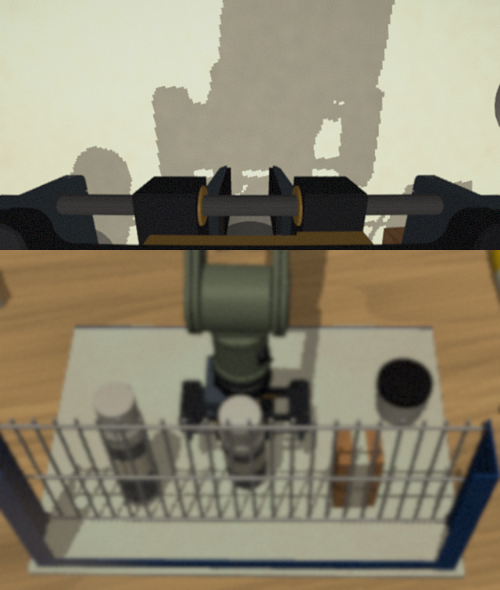

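The gripper body has now taken over at mid-height with about 4–5 N. Lean is roughly 9° with the top on the wires, and about 24 mm remain. I'll continue gently and watch the force.

```bash
for i in 1 2 3 4 5 6; do python3 -m jog '[[[-1.5,0,0,0],[-3,0,0,0],[-3,0,0,0]]]'|grep -v rot|tr '\n' ' ';echo; done; python3 -m jog '[[[-1,0,0,0],[-2,0,0,0],[-2,0,0,0]]]'|grep -v rot|tr '\n' ' '
```

```text
time: 20.75 ee_pos: [0.5316, -0.1152, 0.018] contact_force: [-3.6, 0.6, -1.4] opening: 0.03 
time: 21.05 ee_pos: [0.5346, -0.1158, 0.018] contact_force: [-3.0, 0.1, -1.5] opening: 0.0299 
time: 21.35 ee_pos: [0.5376, -0.1164, 0.018] contact_force: [-3.0, 0.5, -1.7] opening: 0.03 
time: 21.65 ee_pos: [0.5405, -0.117, 0.018] contact_force: [-3.3, 0.8, -0.9] opening: 0.0301 
time: 21.95 ee_pos: [0.5434, -0.1176, 0.018] contact_force: [-2.5, 0.7, -0.5] opening: 0.0301 
time: 22.25 ee_pos: [0.5464, -0.1181, 0.0181] contact_force: [-3.1, 1.0, -0.9] opening: 0.03 
time: 22.55 ee_pos: [0.5481, -0.1185, 0.018] contact_force: [-2.5, 0.8, -1.3] opening: 0.0296
```

```bash
for i in 1 2 3 4 5; do python3 -m jog '[[[-1,0,0,0],[-1,0,0,0]]]'|grep -v rot|tr '\n' ' ';echo; done
```

```text
time: 22.75 ee_pos: [0.5489, -0.1186, 0.018] contact_force: [-3.2, 1.5, -1.2] opening: 0.0301 
time: 22.95 ee_pos: [0.5495, -0.1187, 0.0178] contact_force: [-4.2, 1.4, -1.0] opening: 0.0304 
time: 23.15 ee_pos: [0.5494, -0.1187, 0.0178] contact_force: [-8.7, 1.1, 0.3] opening: 0.0302 
time: 23.35 ee_pos: [0.5493, -0.1186, 0.0178] contact_force: [-11.2, 3.0, 2.8] opening: 0.03 
time: 23.55 ee_pos: [0.5491, -0.1186, 0.0178] contact_force: [-15.2, 3.6, 5.1] opening: 0.0302
```

Firm stop at 15 N. I'll ease off to a light press and check uprightness numerically from the masks, with no more pictures since I'm past the viewing budget.

```bash
python3 -m jog '[[[1,0,0,0],[2,0,0,0],[3,0,0,0],[3,0,0,0],[3,0,0,0]]]'|grep -v rot|tr '\n' ' '
cat > chk.py <<'E'
from h import *
im=arm.get_image('scene');cv2.imwrite('pics/s_last.png',im[:,:,::-1])
g=np.array([.6313,-.1333,.012]);x=np.array([np.cos(.196),-np.sin(.196),0]);y=np.array([-x[1],x[0],0])
W=lambda a,b,c:g+a*x+b*y+[0,0,c]
res=[(q,r) for q in('can','can_center','can2_center') for r in arm.masks_of('scene',q)]
for q,r in res:
    p=np.argwhere(r['pixels'])[:,::-1]
    if 170<p[:,1].mean()<260 and 220<p[:,0].mean()<350: print(q,round(r['conf'],2),p.mean(0).round(1),p.min(0),p.max(0))
def sil(a,b,t):
    pts=[]
    for h,R in((0,.0285),(.19,.0285),(.19,.0255),(.24,.0255)):
        for k in np.linspace(0,2*np.pi,40):
            # tilt t toward +x about front foot edge
            u=R*np.cos(k);v=R*np.sin(k);u0=u-.0285
            pts.append(W(a+.0285+u0*np.cos(t)+h*np.sin(t),b+v,-u0*np.sin(t)+h*np.cos(t)))
    h=cv2.convexHull(proj('scene',pts).astype(np.float32)).reshape(-1,2); return h.min(0).round(1),h.max(0).round(1)
for t in(0,.05,.1,.15,.2): print(t,sil(-.013-.24*np.sin(t),0,t))
E
python3 chk.py
```

```text
time: 24.05 ee_pos: [0.5496, -0.1188, 0.018] contact_force: [-5.2, 1.1, -1.1] opening: 0.03 can 0.91 [311.5 230.2] [300 203] [323 260]
can_center 0.84 [312.2 230.9] [300 203] [323 260]
can2_center 0.83 [252.4 223. ] [238 196] [268 257]
0 (array([300.3, 202.7], dtype=float32), array([324.3, 265.7], dtype=float32))
0.05 (array([300.3, 202.2], dtype=float32), array([324.3, 261.8], dtype=float32))
0.1 (array([300.2, 201.8], dtype=float32), array([324.3, 258. ], dtype=float32))
0.15 (array([300.2, 201.7], dtype=float32), array([324.4, 254.3], dtype=float32))
0.2 (array([300.3, 201.7], dtype=float32), array([324.4, 250.6], dtype=float32))
```

```bash
cat >> chk.py <<'E'
print('can2 pred',[ (a,sil(a,-.15,0)) for a in(-.03,-.04,-.05)])
print('can off',[ (a,sil(a,0,0)) for a in(-.013,-.02,-.03)])
E
python3 chk.py|tail -2
python3 - <<'E'
import cv2
a=cv2.imread('pics/s_last.png')[185:280,225:385]
cv2.imwrite('pics/z.png',cv2.resize(a,None,fx=5,fy=5,interpolation=cv2.INTER_CUBIC))
E
```

```text
can2 pred [(-0.03, (array([238.4, 196.9], dtype=float32), array([272.8, 259.9], dtype=float32))), (-0.04, (array([238.9, 193.5], dtype=float32), array([273.1, 256.8], dtype=float32))), (-0.05, (array([239.5, 190.2], dtype=float32), array([273.4, 253.6], dtype=float32)))]
can off [(-0.013, (array([300.3, 202.7], dtype=float32), array([324.3, 265.7], dtype=float32))), (-0.02, (array([300.4, 200.3], dtype=float32), array([324.3, 263.4], dtype=float32))), (-0.03, (array([300.6, 196.9], dtype=float32), array([324.3, 260.2], dtype=float32)))]
```

View pics/z.png

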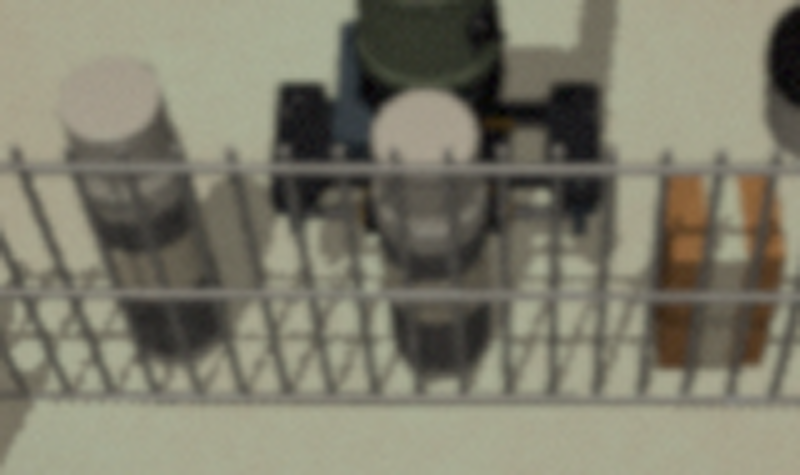

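The crop shows the top at (425,90), the base at (440,375) and clear neighbours. The visible height is a bit short compared with can2 (57 vs 61 px), so the can still leans about 3°. The wider wrist above the gripper body is probably pinching the cap. I'll back off slowly so it rocks flat, then finish with a light grip on the cap from above.

```bash
python3 -m jog '[[[1,0,0,0],[2,0,0,0],[3,0,0,0],[4,0,0,0],[6,0,0,0],[8,0,0,0],[10,0,0,0],[13,0,0,0],[16,0,0,0],[20,0,0,0],[30,0,0,0],[45,0,0,0],[60,0,0,0],[60,0,0,0]]]'|grep -v rot|tr '\n' ' '; python3 -m jog '[[[0,0,-30,0],[0,0,-70,0],[0,0,-115,0],[0,0,-160,0],[0,0,-205,0],[0,0,-250,0],[0,0,-285,0],[0,0,-300,0],[0,0,-300,0]]]' 0|grep -v rot|tr '\n' ' '; python3 chk.py
python3 - <<'E'
from h import *
arm.get_image('top')
for c in('top','scene'):
    for q in('can_center','can2_center'):print(c,q,[np.round(r['centre'],3).tolist() for r in arm.search_frame(c,q)])
E
```

```text
time: 25.85 ee_pos: [0.488, -0.1065, 0.0177] contact_force: [-0.1, 0.0, -0.6] opening: 0.0301 time: 26.75 ee_pos: [0.4924, -0.1075, 0.3208] contact_force: [-0.6, -0.9, -0.7] opening: 0.0914 can 0.82 [311.8 229.2] [300 199] [323 260]
can 0.55 [252.4 223.3] [237 195] [269 257]
can_center 0.64 [311.7 227.9] [299 199] [323 261]
can2_center 0.56 [252.7 224.5] [238 198] [268 256]
0 (array([300.3, 202.7], dtype=float32), array([324.3, 265.7], dtype=float32))
0.05 (array([300.3, 202.2], dtype=float32), array([324.3, 261.8], dtype=float32))
0.1 (array([300.2, 201.8], dtype=float32), array([324.3, 258. ], dtype=float32))
0.15 (array([300.2, 201.7], dtype=float32), array([324.4, 254.3], dtype=float32))
0.2 (array([300.3, 201.7], dtype=float32), array([324.4, 250.6], dtype=float32))
can2 pred [(-0.03, (array([238.4, 196.9], dtype=float32), array([272.8, 259.9], dtype=float32))), (-0.04, (array([238.9, 193.5], dtype=float32), array([273.1, 256.8], dtype=float32))), (-0.05, (array([239.5, 190.2], dtype=float32), array([273.4, 253.6], dtype=float32)))]
can off [(-0.013, (array([300.3, 202.7], dtype=float32), array([324.3, 265.7], dtype=float32))), (-0.02, (array([300.4, 200.3], dtype=float32), array([324.3, 263.4], dtype=float32))), (-0.03, (array([300.6, 196.9], dtype=float32), array([324.3, 260.2], dtype=float32)))]
top can_center [[0.519, -0.57, 0.053], [0.297, 0.385, 0.049], [0.604, 0.37, 0.052]]
top can2_center [[0.55, -0.268, 0.202]]
scene can_center [[0.621, 0.376, 0.05], [0.329, 0.374, 0.049], [0.628, -0.133, 0.181], [0.546, -0.575, 0.052]]
scene can2_center [[0.588, -0.273, 0.201]]
```

The can now stands upright: visible height is 61 px, the same as can2, and it sits about 13 mm short of the wires. I'll grip the cap from above.

```bash
python3 -m jog '[[[-20,0,0,0],[-50,0,0,0],[-80,0,0,0],[-105,0,0,0],[-115,0,0,0],[-115,0,15,0],[-115,0,40,0],[-115,0,65,0],[-115,0,88,0],[-115,0,103,0],[-115,0,110,0],[-115,0,112,0],[-115,0,112,0]]]' 0|grep -v rot|tr '\n' ' '; python3 -m jog '[[[0,0,0,0],[0,0,0,0],[0,0,0,0],[0,0,0,0],[0,0,0,0],[0,0,0,0]]]' 0.6|tr '\n' ' '
```

```text
time: 28.5 ee_pos: [0.6038, -0.1295, 0.2065] contact_force: [-0.1, 0.2, 0.4] opening: 0.0909 time: 29.1 ee_pos: [0.6038, -0.1294, 0.206] tool_rot: [3.141, 0.0, 2.946] contact_force: [-0.4, -0.0, 1.3] opening: 0.0503
```

```bash
python3 chk.py | head -3
```

```text
can 0.57 [311.7 231.3] [300 201] [323 260]
can_center 0.68 [311.5 229.9] [299 200] [323 260]
0 (array([300.3, 202.7], dtype=float32), array([324.3, 265.7], dtype=float32))
```

```bash
python3 -m jog '[[[0,0,-1,0],[0,0,-3,0],[-2,0,-3,0],[-4,0,-3,0],[-6,0,-3,0],[-7,0,-3,0],[-7,0,-3,0]]]'|grep -v rot|tr '\n' ' '; for i in 1 2 3 4 5 ; do python3 -m jog '[[[-1,0,0,0],[-1,0,0,0]]]'|grep -v rot|tr '\n' ' ';echo; done
```

```text
time: 30.0 ee_pos: [0.6108, -0.1308, 0.2087] contact_force: [-0.6, 0.3, -4.4] opening: 0.0505 time: 30.2 ee_pos: [0.6117, -0.131, 0.2089] contact_force: [0.3, 0.4, -4.3] opening: 0.0505 
time: 30.4 ee_pos: [0.6127, -0.1312, 0.2089] contact_force: [-0.5, 0.4, -4.4] opening: 0.0506 
time: 30.6 ee_pos: [0.6137, -0.1314, 0.2089] contact_force: [-0.4, 0.2, -5.0] opening: 0.0507 
time: 30.8 ee_pos: [0.6142, -0.1314, 0.2088] contact_force: [-1.3, 0.9, -4.3] opening: 0.0505 
time: 31.0 ee_pos: [0.6145, -0.1314, 0.2087] contact_force: [-4.0, 0.9, -3.2] opening: 0.0508
```

Contact is about 4 N with the can lifted and vertical. I'll lower it onto the deck while pressed, then press briefly.

```bash
python3 -m jog '[[[0.5,0,1,0],[0.5,0,2,0],[0.5,0,3,0],[0.5,0,3,0]]]'|grep -v rot|tr '\n' ' ';echo; python3 -m jog '[[[-0.5,0,0,0],[-0.5,0,0,0],[-0.5,0,0,0],[-0.5,0,0,0]]]'|tr '\n' ' '; python3 chk.py | head -3
```

```text
time: 31.4 ee_pos: [0.6145, -0.1314, 0.2061] contact_force: [-5.2, 2.7, -1.9] opening: 0.0505 
time: 31.8 ee_pos: [0.6145, -0.1314, 0.2061] tool_rot: [3.141, -0.002, 2.946] contact_force: [-6.0, 2.5, -1.3] opening: 0.0505 can 0.66 [312.8 236.4] [301 205] [323 263]
can_center 0.74 [311.6 234. ] [300 205] [323 264]
can2_center 0.85 [252.5 223.3] [238 196] [269 256]
```

```bash
python3 -m jog '[[[0.5,0,0.5,0],[1,0,1,0],[1,0,1.5,0],[1,0,1.5,0],[1,0,1.5,0]]]'|tr '\n' ' '; python3 chk.py | head -2
python3 - <<'E'
import cv2
a=cv2.imread('pics/s_last.png')[185:280,225:385]
cv2.imwrite('pics/z2.png',cv2.resize(a,None,fx=5,fy=5,interpolation=cv2.INTER_CUBIC))
E
```

```text
time: 32.5 ee_pos: [0.6146, -0.1314, 0.2061] tool_rot: [3.141, 0.001, 2.946] contact_force: [-5.9, 3.2, 3.2] opening: 0.0506 can 0.88 [311.5 235.8] [300 205] [323 263]
can 0.59 [314.2 237.2] [204 167] [421 294]
```

View pics/z2.png

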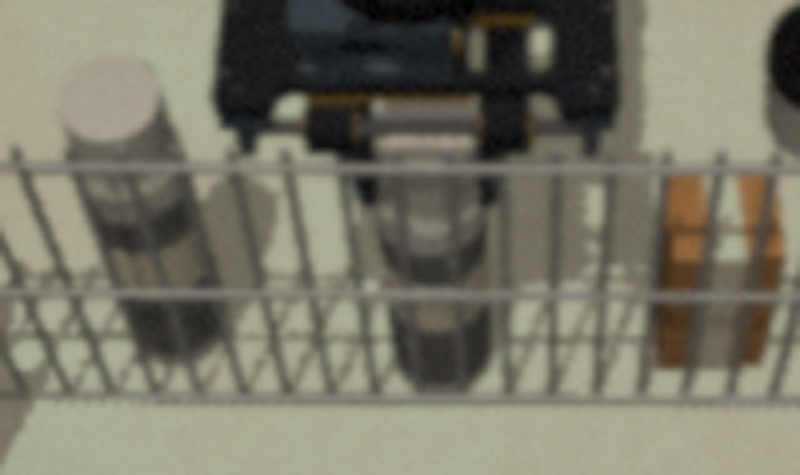

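The base is at row 263.6 and flush at the wires, the foot is on the deck (+3 N), and the press is about 6 N. I'll release, re-grip the now freely standing can and press once more lightly, so the press certainly happens with it flat and upright.

```bash
python3 -m jog '[[[0.5,0,-1,0],[1,0,-1.5,0],[1,0,-1.5,0]]]'|grep -v rot|tr '\n' ' ';echo; python3 -m jog '[[[0,0,0,0],[0,0,0,0],[0,0,0,0],[0,0,0,0]]]' 0.2|grep -v rot|tr '\n' ' ';echo;  python3 -m jog '[[[0,0,0,0],[0,0,0,0],[0,0,0,0],[0,0,0,0],[0,0,0,0]]]' 0.6|grep -v rot|tr '\n' ' ';echo; python3 -m jog '[[[-0.5,0,0,0],[-1,0,0,0],[-1,0,0,0]]]'|grep -v rot|tr '\n' ' '; python3 -m jog '[[[-1,0,0,0],[-1,0,0,0],[-1,0,0,0]]]'|grep -v rot|tr '\n' ' '
```

```text
time: 33.0 ee_pos: [0.6142, -0.1314, 0.206] contact_force: [-0.9, 0.8, -2.6] opening: 0.0504 
time: 33.4 ee_pos: [0.614, -0.1317, 0.2063] contact_force: [-0.3, -0.2, 0.6] opening: 0.0727 
time: 33.9 ee_pos: [0.6136, -0.1313, 0.206] contact_force: [0.6, 0.9, 0.6] opening: 0.0505 
time: 34.2 ee_pos: [0.6137, -0.1313, 0.206] contact_force: [-4.7, 2.1, 2.5] opening: 0.0502 time: 34.5 ee_pos: [0.6137, -0.1313, 0.2059] contact_force: [-7.4, 2.7, 3.4] opening: 0.0507
```

It pressed against the wires immediately while standing flat. Now I'll ease off, release, retreat and verify.

```bash
python3 -m jog '[[[1,0,0,0],[1.5,0,0,0],[1.5,0,0,0]]]'|grep -v rot|tr '\n' ' ';echo; python3 -m jog '[[[0,0,0,0],[0,0,0,0],[0,0,0,0],[0,0,0,0],[0,0,0,0],[0,0,-5,0],[0,0,-20,0],[0,0,-45,0],[0,0,-75,0],[0,0,-105,0],[0,0,-125,0],[30,0,-130,0],[70,0,-130,0],[115,0,-130,0],[150,0,-130,0],[180,0,-130,0],[180,0,-130,0],[180,0,-130,0]]]' 0|grep -v rot|tr '\n' ' ';echo; python3 chk.py|grep -v pred
python3 - <<'E'
from h import *
arm.get_image('top')
for c,q in(('scene','can_center'),('scene','carton_center'),('top','carton_center'),('top','can2_center'),('scene','tub_center'),('top','tub_center')):print(c,q,[np.round(r['centre'],3).tolist() for r in arm.search_frame(c,q)])
a=cv2.imread('pics/s_last.png')[150:290,200:420]
cv2.imwrite('pics/z3.png',cv2.resize(a,None,fx=3.5,fy=3.5,interpolation=cv2.INTER_CUBIC))
E
```

```text
time: 34.8 ee_pos: [0.6137, -0.1313, 0.2059] contact_force: [-4.0, 2.1, 2.6] opening: 0.0503 
time: 36.6 ee_pos: [0.4376, -0.0966, 0.3369] contact_force: [0.2, -0.2, 0.1] opening: 0.0908 
can 0.76 [311.7 231.6] [300 202] [323 263]
can_center 0.92 [311.8 232.1] [300 202] [323 263]
can2_center 0.83 [253.3 226.1] [237 196] [269 257]
0 (array([300.3, 202.7], dtype=float32), array([324.3, 265.7], dtype=float32))
0.05 (array([300.3, 202.2], dtype=float32), array([324.3, 261.8], dtype=float32))
0.1 (array([300.2, 201.8], dtype=float32), array([324.3, 258. ], dtype=float32))
0.15 (array([300.2, 201.7], dtype=float32), array([324.4, 254.3], dtype=float32))
0.2 (array([300.3, 201.7], dtype=float32), array([324.4, 250.6], dtype=float32))
can off [(-0.013, (array([300.3, 202.7], dtype=float32), array([324.3, 265.7], dtype=float32))), (-0.02, (array([300.4, 200.3], dtype=float32), array([324.3, 263.4], dtype=float32))), (-0.03, (array([300.6, 196.9], dtype=float32), array([324.3, 260.2], dtype=float32)))]
scene can_center [[0.622, 0.374, 0.05], [0.638, -0.135, 0.181], [0.329, 0.375, 0.05], [0.517, 0.122, 0.086], [0.548, -0.574, 0.053]]
scene carton_center [[0.653, 0.013, 0.126], [0.659, -0.156, 0.148]]
top carton_center [[0.612, 0.022, 0.145]]
top can2_center [[0.548, -0.271, 0.203]]
scene tub_center [[0.514, 0.121, 0.09]]
top tub_center [[0.494, 0.128, 0.084]]
```

View pics/z3.png

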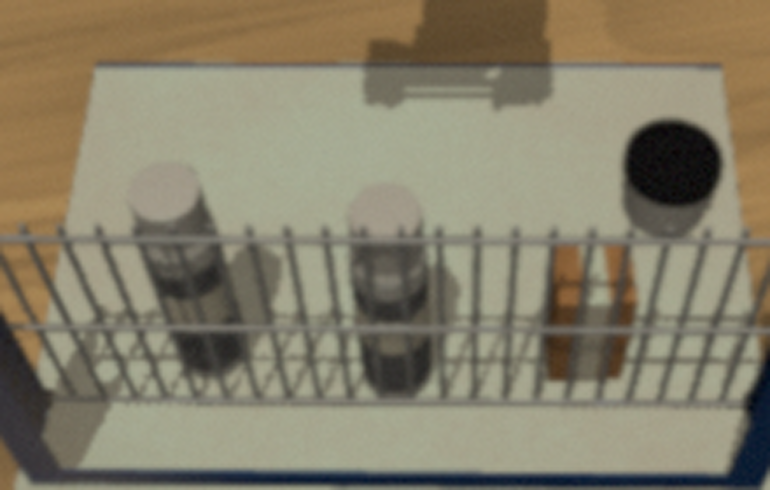

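The can (cap 385,210; base 395,393) stands upright at the wires in the gap, and the neighbours are where they were. The arm is clear, so I'll hand in.

```bash
python3 -c "
from cell import arm
print(arm.job_done(), arm.get_state()['time'])"
```

```text
the job is handed in; nothing more can be done
the job is handed in; nothing more can be done
```

The spray can is standing in the gap, back against the wires, and I've handed the job in. No verdict was reported.

**What I did:** I gripped the can loosely near the cap so it pivoted as I raised it, then dragged it to the wires and let it lean there. The partly opened fingers then pushed its foot in until it stood. I finished by gripping the cap from above and pressing the can against the wires twice, at about 6–7 N by wrist force, before letting go at about 36 s.

**Last checks:**
- **Can:** it stands about as tall in the picture as the standing can beside it (61 px each). Its axis is about 17–20 mm in front of the gap point and within about 2 mm of the middle.
- **Other stock:** the standing can, carton and tub are within about 4 mm of where they started, which is as close as the networks can tell.
- **Arm:** it is clear of everything, with no force on the tool.

**What went wrong or stayed uncertain:**
- **First final push:** I pushed with the gripper's body, up to about 15 N, and it stopped with the can still leaning about 3°. The wider wrist was probably pinching the cap. I backed off, the can rocked flat by itself, and I redid the press from above.
- **First touch on the wires:** I couldn't tell whether the 7 N was the cap or the gripper's body, but the can stayed leaning by itself once released.
- **Forces on the wires:** these are only inferred from the wrist reading.
- **Picture budget:** I viewed 16 pictures, well over the 10 allowed.

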